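# Line up the storage jars by height on the jar board

### The job

Line up the four storage jars by height on the jar board, one upright in the middle of each slate pad: the tallest on the pad next to the red end plate, then each next one shorter, down to the shortest at the other end. Don't knock any jar over, leave the mug where it is, and let go of everything at the end.

Things in the scene. Friction and masses are not known exactly. Their poses are not given: they have to be found in the camera images.
- jar_white: white lidded storage jar, the tallest: plain upright cylinder 52 mm in diameter, 135 mm high in all (rigid, lid fixed on, about 340 g, give or take a quarter); origin at the centre of its underside, z up its axis; starts standing on the worktop nearer the robot than the board
- jar_green: dark green lidded storage jar, the second tallest: plain upright cylinder 52 mm in diameter, 110 mm high in all (rigid, lid fixed on, about 290 g, give or take a quarter); origin at the centre of its underside, z up its axis; starts standing on the worktop nearer the robot than the board
- jar_blue: blue lidded storage jar, the third tallest: plain upright cylinder 52 mm in diameter, 85 mm high in all (rigid, lid fixed on, about 240 g, give or take a quarter); origin at the centre of its underside, z up its axis; starts standing on the worktop nearer the robot than the board
- jar_yellow: yellow lidded storage jar, the shortest: plain upright cylinder 52 mm in diameter, 60 mm high in all (rigid, lid fixed on, about 180 g, give or take a quarter); origin at the centre of its underside, z up its axis; starts standing on the worktop nearer the robot than the board
- pad1: round dark grey slate pad, 64 mm across, first of four in the row counted from the robot's right (-y) to its left; fixed on the fixed wooden jar board (100 by 400 mm, 16 mm thick); origin at the centre of its underside; its top, where a jar stands, is 4 mm above that, 20 mm above the worktop; its y axis runs along the row (pads 85 mm apart, centre to centre)
- pad2: round dark grey slate pad, 64 mm across, second of four in the row counted from the robot's right (-y) to its left; fixed on the fixed wooden jar board (100 by 400 mm, 16 mm thick); origin at the centre of its underside; its top, where a jar stands, is 4 mm above that, 20 mm above the worktop; its y axis runs along the row (pads 85 mm apart, centre to centre)
- pad3: round dark grey slate pad, 64 mm across, third of four in the row counted from the robot's right (-y) to its left; fixed on the fixed wooden jar board (100 by 400 mm, 16 mm thick); origin at the centre of its underside; its top, where a jar stands, is 4 mm above that, 20 mm above the worktop; its y axis runs along the row (pads 85 mm apart, centre to centre)
- pad4: round dark grey slate pad, 64 mm across, fourth of four in the row counted from the robot's right (-y) to its left; fixed on the fixed wooden jar board (100 by 400 mm, 16 mm thick); origin at the centre of its underside; its top, where a jar stands, is 4 mm above that, 20 mm above the worktop; its y axis runs along the row (pads 85 mm apart, centre to centre)
- red_end: red upright end plate fixed on one end of the jar board (the other end has a plain wooden plate of the same shape), at either the right or the left end: 90 mm across the board, 14 mm thick, 34 mm high; origin at the centre of its underside on the board's top, 62.5 mm along the row from the centre of the nearest pad
- mug: blue mug, 76 mm across and 90 mm high, handle to one side, standing on the worktop off one end of the board; origin at the centre of its underside; not part of the job (a dark wooden pepper mill, 145 mm high, stands off the other end, and a green bottle, 180 mm high, farther to the left)
Not all that is in view belongs to the job. Several things have the shape of the jar_blue; the one meant has the colours described above.

How it is judged:
By the outcome, as a careful person would: the job done as asked, in the order asked, and still so for the second after the job is handed in, with the robot touching nothing.
It also fails if it takes over 96 s, if anything falls off the work surface, if the arm or the gripper's body presses on something with over 40 N, if the wrist force passes 120 N, or if a joint passes its speed limit or range.

### The arm

A 6-joint arm with a two-finger parallel gripper is mounted at the origin on the work surface. World frame = base frame: x ahead of the robot, y to its left, z up, the work surface at z = 0. Lengths are in mm, angles in rad, forces in N, time in s.
With the tool pointing down it reaches from about 325 to 875 mm from the base axis. Payload 4.4 kg.
Tool frame: the origin (TCP) lies on the centre line of the jaws, within the pads' length; the fingertips stand ahead of it and the grasp point (between the pads) lies 6 mm ahead of it (ctrl.tcp_to_tips is the z of the fingertips in the tool frame, in mm); z points along the fingers, y is the line along which they close (so a half turn about z gives the same grasp; the last joint's range is limited). The gripper opens to 85 mm and grips with 20 to 120 N. Pads are 22 mm wide; open, the fingers measure 114 mm over their backs; the gripper's body (76 mm by 85 mm) begins 54 mm behind the grasp point. The pads swing forward as they close: fully open they stand 13 mm farther back than shut.
Start: joints at [-1.391, 0.207, 1.542, -0, 1.393, -0.15], TCP at [186.204, -544.018, 256.282] pointing down, gripper open.
Joint ranges: [-2.73, 2.73], [-0.86, 2.22], [0.23, 2.46], [-1.11, 4.25], [0.08, 2.63], [-2.82, 2.82]. Speed limits (rad/s): [2.79, 2.79, 3.14, 3.14, 3.14, 3.14].

### API

Orientations are given as a 3x3 rotation matrix whose columns are the frame's x, y, z axes.
In Python, from plant import ctrl, sensors, optics gives the robot as it stands. Calls block until the motion is done:
- ctrl.move_ptp(position, orientation): joint-space move of the TCP to a pose.
- ctrl.move_l(position, rot=None, vel=150, threshold=None): straight line of the TCP; rot=None keeps the orientation; vel is the mean speed in mm/s. With threshold (N) it stops when the force on the tool has changed by that much, and returns True; else False.
- ctrl.set_joints(angles): joint-space move.
- ctrl.gripper_to(opening, force=None): finger opening in mm; force is the grip in N (None keeps the last); returns when the fingers have stopped.
- ctrl.hold(seconds).
- ctrl.solve_ik(position, orientation): joint angles nearest the present ones, or None.
- sensors.read_state(): the state.
- optics.grab_frame(name): name is "scene" or "top"; returns (picture, depth): 384x512x3 uint8, red, green, blue; 384x512 float32, mm along the optical axis (not along the pixel's ray), 0 where there is no reading.
- optics.camera_params(name): a dict with "mtx" (3x3 intrinsics, pixels), "R" (3x3) and "t" (3): a world point X has camera coordinates R X + t. Camera axes: x right, y down, z forward; pixel columns grow to the right and rows downward; lengths in mm; the calibration is good to about 2 mm. A picture is of the moment at which its call begins. camera_params takes no time and is no camera call.
A pose or a line that the arm cannot do raises ctrl.MotionError and nothing moves.
- ctrl.finish_job(): hands the job in; it is judged then, once.
The state is a dict: "t": time; "q": joint angles; "qvel": joint speeds; "tau": joint torques, N m; "eef_pos": TCP position; "eef_rot": TCP orientation; "force": force on the tool from outside, world axes, zero at the start; "wrist_torque": the same for the moment, N m; "grip_width": finger opening in mm; "grasp_force": force on a finger pad.
Only numpy, scipy, OpenCV 4.12 (cv2) and the standard library are available. Lean on these libraries where they do the work, as an engineer would, in place of code of your own. Each camera call takes 0.05 s, during which the arm holds its last target. There are 200 camera calls.

## Working session

There is one attempt and no reset: what is moved stays moved. The work goes in short steps, each a Python script; the robot and the scene stay as the last script left them, time stands still between calls to the robot, and variables do not carry over. Pictures are saved under pics/ and viewed, at most 14 in all, crops included, and the job is handed in when it is done.

```bash
mkdir -p pics; ls
python3 - <<'E'
from plant import ctrl,sensors,optics
import cv2,numpy as np
for n in("scene","top"):
    p,d=optics.grab_frame(n); cv2.imwrite(f"pics/{n}0.png",cv2.resize(p[:,:,::-1],(800,600),interpolation=cv2.INTER_CUBIC)); np.savez(f"{n}0.npz",p=p,d=d)
    c=optics.camera_params(n); print(n,c["mtx"].tolist(),(-c["R"].T@c["t"]).round(),c["R"].round(2).tolist())
print(ctrl.tcp_to_tips,sensors.read_state()["eef_rot"])
E
```

```text
pics
scene [[412.5667195495738, 0.0, 252.7713093131993], [0.0, 412.5667195495738, 183.5697730554344], [0.0, 0.0, 1.0]] [1276. -509.  621.] [[0.55, 0.84, 0.01], [0.44, -0.28, -0.85], [-0.71, 0.47, -0.52]]
top [[436.0762663214903, 0.0, 256.11320395383757], [0.0, 436.0762663214903, 190.1376209961608], [0.0, 0.0, 1.0]] [ 413.  -14. 1290.] [[-0.03, -1.0, -0.02], [-1.0, 0.03, -0.06], [0.06, 0.02, -1.0]]
25.0 [[ 9.46104789e-01  3.23860449e-01 -3.72504883e-04]
 [ 3.23860474e-01 -9.46102367e-01  2.16883811e-03]
 [ 3.49973131e-04 -2.17258773e-03 -9.99997579e-01]]
```

View pics/scene0.png

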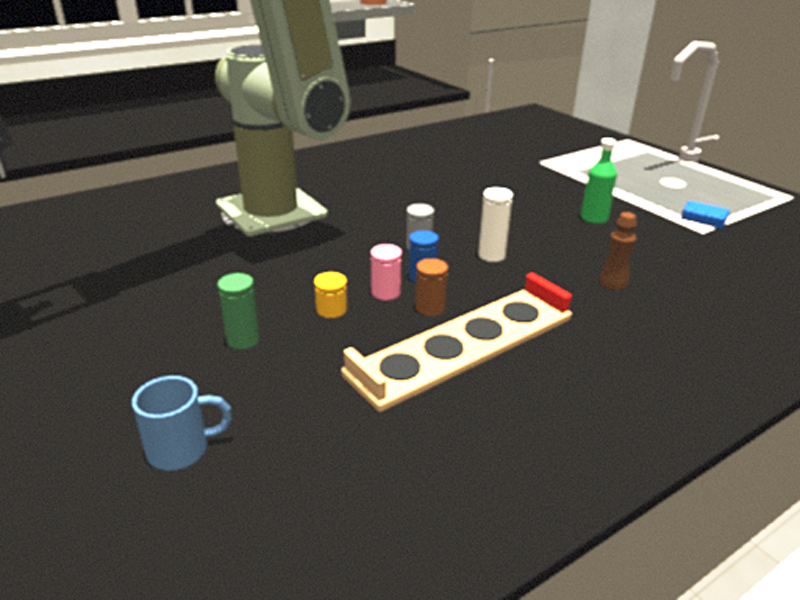

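View pics/top0.png

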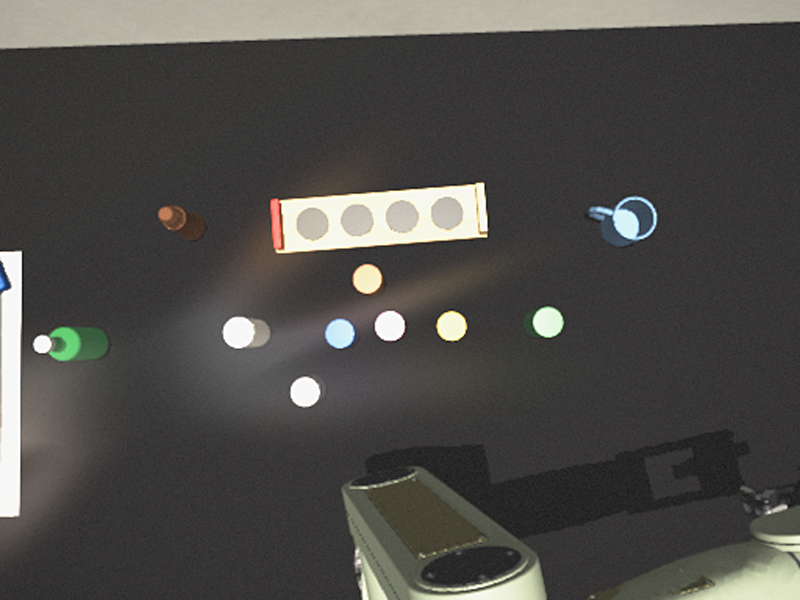

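The red plate is at the left (+y) end, scene (548,291) and top (276,224), so the order is pad4 white, pad3 green, pad2 blue, pad1 yellow.

Candidates in the top view:
- Blue jar-shaped: blue (340,333), pink (390,325), brown (367,279) and grey (305,391). The blue-lidded one is the target.
- White lids: the tall jar (238,332) or grey (305,391). The tall one is the target.
- Green: the jar (548,322) or the bottle (65,344).

Next I'll measure lids and pads, with a close crop to check.

```bash
cat > h.py <<'E'
import numpy as np,cv2
from plant import ctrl,sensors,optics
C=optics.camera_params("top");K,R,t=C["mtx"],C["R"],C["t"]
def at_z(u,v,z):
    r=R.T@np.linalg.inv(K)@[u,v,1];o=-R.T@t
    return o+r*(z-o[2])/r[2]
def cloud(d):
    v,u=np.mgrid[:d.shape[0],:d.shape[1]]
    c=np.stack([u,v,np.ones_like(u)],-1)@np.linalg.inv(K).T*d[...,None]
    return (c-t)@R
def lid(W,d,px,H):   # lid top centre near 800-px position
    u,v=np.array(px)/1.5625
    m=((W[...,2]>H-7)&(W[...,2]<H+9)&(d>0)).astype(np.uint8)
    m[:, :max(0,int(u)-22)]=0;m[:,int(u)+22:]=0;m[:max(0,int(v)-22)]=0;m[int(v)+22:]=0
    c=max(cv2.findContours(m,0,2)[0],key=cv2.contourArea)
    (a,b),s,_=cv2.fitEllipse(c) ; P=at_z(a,b,H)
    return P,np.array(s)*(1290-H)/436,np.median(W[m>0][:,2])
E
python3 - <<'E'
from h import *
f=np.load("top0.npz");p,d=f["p"],f["d"];W=cloud(d)
for n,px,H in[("white",(238,332),135),("green",(548,322),110),("blue",(340,333),85),("yellow",(452,326),60),("pink",(390,325),85),("brown",(367,279),85),("grey",(305,391),85)]:
    P,s,z=lid(W,d,px,H);print(n,P.round(1),s.round(),z.round(1))
g=cv2.cvtColor(p,cv2.COLOR_RGB2GRAY)
for px in[(312,223),(357,220),(402,216),(447,213)]:
    u,v=(np.array(px)/1.5625).astype(int);s=g[v-19:v+20,u-14:u+15]
    _,m=cv2.threshold(s,0,255,cv2.THRESH_BINARY_INV|cv2.THRESH_OTSU)
    n,l,st,ce=cv2.connectedComponentsWithStats(m);i=l[19,14];c=ce[i]+[u-14,v-19]
    print("pad",at_z(*c,20).round(1),st[i],W[v,u,2].round(1))
a=cv2.resize(p[110:270,130:370,::-1],(800,533),interpolation=cv2.INTER_CUBIC)
b=np.load("scene0.npz")["p"][110:265,130:390,::-1]
cv2.imwrite("pics/crop1.png",cv2.resize(b,(800,477),interpolation=cv2.INTER_CUBIC))
E
```

```text
white [429.5 283.8 135. ] [49. 50.] 134.9
green [ 433.8 -245.5  110. ] [50. 50.] 110.1
blue [423.3 116.8  85. ] [50. 50.] 84.9
yellow [431.6 -82.5  60. ] [49. 50.] 60.3
pink [434.5  28.   85. ] [48. 51.] 85.1
brown [519.1  66.3  85. ] [49. 49.] 84.9
grey [322.  180.4  85. ] [49. 50.] 85.0
pad [632.7 174.4  20. ] [  0   2  29  37 995] 18.9
pad [637.1  88.7  20. ] [  0   2  29  36 993] 19.4
pad [641.3   3.3  20. ] [  0   2  29  36 994] 19.7
pad [645.7 -82.   20. ] [  0   1  29  37 998] 26.0
```

View pics/crop1.png

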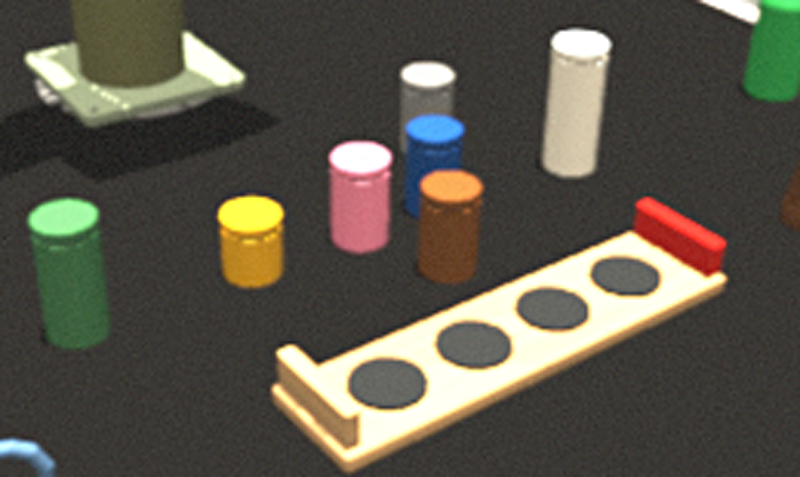

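The crop confirms it: dark-blue jar (434,165), not pink (360,195), brown (450,225) or grey (428,105); tall white (576,100); yellow (252,240); dark green (66,270). The pad blobs, however, came out as the board (area ~995 px, when a pad should be ~380), so I'll redo the pads.

Run:
```python
from h import *
f=np.load("top0.npz");p,d=f["p"],f["d"]
g=cv2.cvtColor(p,cv2.COLOR_RGB2GRAY)
P=[]
for px in[(447,213),(402,216),(357,220),(312,223)]:
    u,v=(np.array(px)/1.5625).astype(int);s=g[v-14:v+15,u-14:u+15]
    th=(np.median(s[9:20,9:20].astype(float))+np.percentile(s,90))/2
    m=(s<th).astype(np.uint8);n,l,st,ce=cv2.connectedComponentsWithStats(m);i=l[14,14];c=ce[i]+[u-14,v-14]
    P.append(at_z(*c,20));print(P[-1].round(1),st[i])
P=np.array(P)[:,:2];c=P.mean(0);k=np.arange(4)-1.5;dv=(k[:,None]*(P-c)).sum(0);print(np.linalg.norm(dv)/5);dv/=np.linalg.norm(dv)
F=c+85*k[:,None]*dv;print(dv,F.round(1),(P-F).round(1));np.save("pads.npy",F)
# grasp directions: closing-axis angle (deg from +x) clearance for blue
B=np.array([423.3,116.8]);N=np.array([[434.5,28],[519.1,66.3],[322,180.4],[429.5,283.8]])
def clear(a,op):
    y=np.array([np.cos(a),np.sin(a)]);x=np.array([-y[1],y[0]]);e=op/2+14.5
    r=(N-B);l=np.abs(np.c_[r@x,r@y])
    return min(np.hypot(max(q[0]-11,0),max(q[1]-e,0)) for q in l)-26
for a in range(-90,90,15):print(a,round(clear(np.radians(a),76),1))
print(sensors.read_state()["q"])
for xy in[*F,(433.8,-245.5),(429.5,283.8),(423.3,116.8),(431.6,-82.5)]:
  for z in(45,290):
    o=[]
    for a in np.radians([-60,-30,-15,0,15,30,60]):
        y=np.array([np.cos(a),np.sin(a),0]);zz=np.array([0,0,-1.]);
        for s in(1,-1):
            q=ctrl.solve_ik(np.r_[xy,z],np.c_[np.cross(s*y,zz),s*y,zz]);o.append("-" if q is None else f"{q[0]:.1f}/{q[5]:.1f}")
    print(np.round(xy),z,o)
```

```text
[646.  -81.1  20. ] [  4   4  20  21 338]
[641.9   3.6  20. ] [  4   4  21  21 343]
[637.6  88.3  20. ] [  4   5  21  20 340]
[633.2 172.9  20. ] [  5   5  20  21 335]
84.79365808259026
[-0.05049325  0.9987244 ] [[646.1 -81.4]
 [641.8   3.5]
 [637.5  88.4]
 [633.2 173.3]] [[-0.1  0.3]
 [ 0.1  0.1]
 [ 0.  -0.1]
 [-0.  -0.3]]
-90 10.3
-75 10.2
-60 12.2
-45 21.5
-30 29.7
-15 28.7
0 32.6
15 42.1
30 45.5
45 33.8
60 21.0
75 12.0
[-1.39150149e+00  2.07407893e-01  1.54284545e+00  2.05701952e-05
  1.39353981e+00 -1.50516249e-01]
[646. -81.] 45 ['-0.3/0.8', '-0.3/-2.4', '-0.3/0.3', '-', '-0.3/0.0', '-', '-0.3/-0.3', '-', '-0.3/-0.5', '-0.3/2.6', '-0.3/-0.8', '-0.3/2.4', '-0.3/-1.3', '-0.3/1.8']
[646. -81.] 290 ['-0.3/0.8', '-0.3/-2.4', '-0.3/0.3', '-', '-0.3/0.0', '-', '-0.3/-0.3', '-', '-0.3/-0.5', '-0.3/2.6', '-0.3/-0.8', '-0.3/2.4', '-0.3/-1.3', '-0.3/1.8']
[642.   3.] 45 ['-0.1/0.9', '-0.1/-2.2', '-0.1/0.4', '-0.1/-2.7', '-0.1/0.1', '-', '-0.1/-0.1', '-', '-0.1/-0.4', '-0.1/2.8', '-0.1/-0.7', '-0.1/2.5', '-0.1/-1.2', '-0.1/2.0']
[642.   3.] 290 ['-0.1/0.9', '-0.1/-2.2', '-0.1/0.4', '-0.1/-
[... 1443 characters left out ...]
/-0.6', '0.4/2.5']
[423. 117.] 45 ['0.1/1.1', '0.1/-2.0', '0.1/0.6', '0.1/-2.5', '0.1/0.3', '0.1/-2.8', '0.1/0.1', '-', '0.1/-0.2', '-', '0.1/-0.5', '0.1/2.7', '0.1/-1.0', '0.1/2.2']
[423. 117.] 290 ['0.1/1.1', '0.1/-2.0', '0.1/0.6', '0.1/-2.5', '0.1/0.3', '0.1/-2.8', '0.1/0.1', '-', '0.1/-0.2', '-', '0.1/-0.5', '0.1/2.7', '0.1/-1.0', '0.1/2.2']
[432. -82.] 45 ['-0.4/0.7', '-0.4/-2.5', '-0.4/0.1', '-', '-0.4/-0.1', '-', '-0.4/-0.4', '-0.4/2.8', '-0.4/-0.6', '-0.4/2.5', '-0.4/-0.9', '-0.4/2.2', '-0.4/-1.4', '-0.4/1.7']
[432. -82.] 290 ['-0.4/0.7', '-0.4/-2.5', '-0.4/0.1', '-', '-0.4/-0.1', '-', '-0.4/-0.4', '-0.4/2.8', '-0.4/-0.6', '-0.4/2.5', '-0.4/-0.9', '-0.4/2.2', '-0.4/-1.4', '-0.4/1.7']
```

Pad spacing fits 84.8 mm against 85, and the lid diameters and heights match. Starting with yellow, shortest first.

```bash
cat >> h.py <<'E'
F=np.load("pads.npy")
def rot(a):
    y=np.array([np.cos(a),np.sin(a),0]);z=np.array([0,0,-1.]);return np.c_[np.cross(y,z),y,z]
PL=rot(np.arctan2(0.0505,0.9987))
def pick(xy,H,a):
    r=rot(np.radians(a));g=H-25+6
    ctrl.gripper_to(76,40)
    ctrl.move_ptp(np.r_[xy,230],r)
    ctrl.move_l(np.r_[xy,g+15],vel=200);ctrl.move_l(np.r_[xy,g],vel=60)
    ctrl.gripper_to(40,40)
    s=sensors.read_state();print("grip",s["grip_width"],s["grasp_force"],s["eef_pos"].round(1) if hasattr(s["eef_pos"],"round") else s["eef_pos"])
    ctrl.move_l(np.r_[xy,g+125],vel=200)
    s=sensors.read_state();print("lift",s["grip_width"],s["grasp_force"],s["t"]);return s
def place(i,H):
    xy=F[i-1];g=H-25+6+20
    ctrl.move_l(np.r_[xy,g+105],PL,vel=200)
    ctrl.move_l(np.r_[xy,g+12],vel=150)
    print("contact",ctrl.move_l(np.r_[xy,g-1.5],vel=20,threshold=4))
    print(np.round(sensors.read_state()["eef_pos"],1),g);ctrl.hold(.2)
    ctrl.gripper_to(60);ctrl.gripper_to(76)
    ctrl.move_l(np.r_[xy,max(g+60,230)],vel=200);print(sensors.read_state()["t"])
def check():
    f=optics.grab_frame("top");W=cloud(f[1]);return f,W
E
python3 - <<'E'
from h import *
s=pick((431.6,-82.5),60,0)
if s["grip_width"]>48: place(1,60)
E
```

```text
grip 51.31921685370347 41.83567062020302 [432.3 -82.7  41.5]
lift 51.05916801460622 41.937430053949356 4.7833
contact True
[646.1 -81.4  61.6] 61
9.1167
```

Run:
```python
from h import *
s=pick((423.3,116.8),85,20)
(p,d),W=check()
P=lid(W,d,(447/1,213),80);print("yellow",P[0].round(1),P[1].round(),P[2],F[0])
if s["grip_width"]>48: place(2,85)
p,d=optics.grab_frame("scene");cv2.imwrite("pics/s1.png",cv2.resize(p[100:290,100:400,::-1],(800,507)))
```

```text
grip 50.90463313924644 41.69781759381294 [424.4 117.   66.7]
lift 51.00594810185234 42.20841944217682 12.8833
yellow [642.1 -81.1  80. ] [48. 50.] 79.73206076748198 [646.11707702 -81.42463999]
contact True
[641.8   3.5  86.7] 86
17.2917
```

View pics/s1.png

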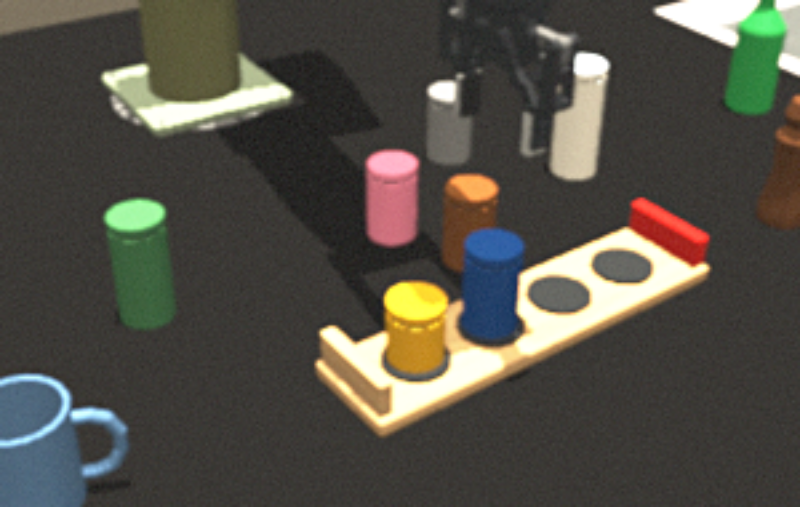

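Yellow and blue stand on pads 1 and 2, at (416,330) and (492,290) in the crop. Yellow's lid reads about 4 mm off in x against its pad, so I'll measure both with the arm clear.

Run:
```python
from h import *
ctrl.gripper_to(76,40);ctrl.move_ptp([433.8,-245.5,230],rot(0))
for k in range(3):
    (p,d),W=check()
    for n,px,H,f in[("y",(447,213),80,F[0]),("b",(402,209),105,F[1]),("green",(548,322),110,[433.8,-245.5]),("white",(238,332),135,[429.5,283.8]),("pink",(390,325),85,[434.5,28]),("brown",(367,279),85,[519.1,66.3])]:
        try:
            P=lid(W,d,px,H);print(n,(P[0][:2]-f).round(1),P[1].round(),P[2].round(1))
        except Exception as e:print(n,"hidden")
cv2.imwrite("pics/t1.png",cv2.resize(p[95:215,150:350,::-1],(800,480),interpolation=cv2.INTER_CUBIC))
```

```text
y [-3.6  0.4] [49. 49.] 79.7
b [-3.3 -0.7] [49. 49.] 105.1
green [7.3 9.1] [26. 53.] 110.5
white [ 0.1 -0.5] [49. 51.] 134.7
pink [-0.2 -0. ] [49. 51.] 85.1
brown [ 0.1 -0. ] [49. 50.] 85.1
y [-3.4  0.2] [48. 49.] 79.8
b [-3.2 -0.8] [49. 49.] 105.1
green [7.1 9.1] [26. 53.] 110.2
white [-0. -0.] [49. 50.] 134.8
pink [-0.3 -0. ] [48. 51.] 84.9
brown [-0.  -0.1] [49. 50.] 84.5
y [-3.6  0.4] [49. 49.] 80.3
b [-3.3 -0.8] [49. 49.] 104.7
green [7.9 8.7] [25. 55.] 109.7
white [-0.  -0.3] [49. 50.] 134.7
pink [-0.3 -0. ] [48. 51.] 85.1
brown [-0.  -0.1] [49. 50.] 85.0
```

View pics/t1.png

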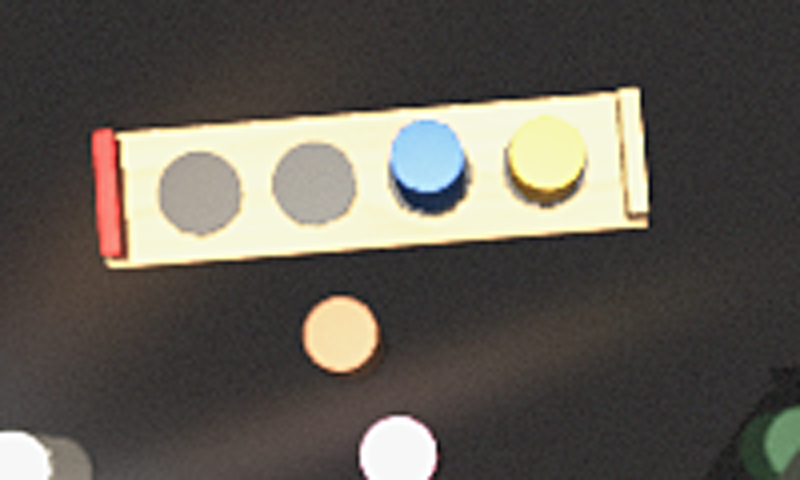

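Run:
```python
from h import *
(p,d),W=check()
hs=cv2.cvtColor(p,cv2.COLOR_RGB2HSV);g=p.max(2)
for n,px,H,h,f in[("b",(150+427/4,95+156/4),105,(95,125),F[1]),("y",(150+546/4,95+153/4),80,(20,35),F[0])]:
    m=cv2.inRange(hs,(h[0],50,190),(h[1],255,255));l=cv2.connectedComponentsWithStats(m)
    i=l[1][int(px[1]),int(px[0])];print(n,(at_z(*l[3][i],H)[:2]-f).round(1),l[2][i],"by eye",(at_z(px[0]-.5,px[1]-.5,H)[:2]-f).round(1))
# scene camera: colour lids / pads
p,d=optics.grab_frame("scene");c=optics.camera_params("scene")
def sc(u,v,z):
    r=c["R"].T@np.linalg.inv(c["mtx"])@[u,v,1];o=-c["R"].T@c["t"];return (o+r*(z-o[2])/r[2])
v,u=np.mgrid[:384,:512];Wd=((np.stack([u,v,np.ones_like(u)],-1)@np.linalg.inv(c["mtx"]).T*d[...,None])-c["t"])@c["R"]
for n,H,f in[("y",80,F[0]),("b",105,F[1]),("white",135,[429.5,283.8]),("green",110,[433.8,-245.5])]:
    m=((abs(Wd[...,2]-H)<5)&(np.hypot(Wd[...,0]-f[0],Wd[...,1]-f[1])<40)&(d>0)).astype(np.uint8)
    q=cv2.findContours(m,0,2)[0];q=max(q,key=cv2.contourArea);e=cv2.fitEllipse(q);print("scene",n,(sc(*e[0],H)[:2]-f).round(1),np.round(e[1],1))
g=cv2.cvtColor(p,cv2.COLOR_RGB2GRAY)
for i in(2,3):
    X=c["R"]@np.r_[F[i],20]+c["t"];x=c["mtx"]@X;x=x[:2]/x[2];a,b=x.astype(int)
    m=((g<110)&(abs(Wd[...,2]-20)<9)&(np.hypot(Wd[...,0]-F[i][0],Wd[...,1]-F[i][1])<41)).astype(np.uint8)
    l=cv2.connectedComponentsWithStats(m);k=l[1][b,a];print("scene pad",i+1,(sc(*l[3][k],20)[:2]-F[i]).round(1),l[2][k])
```

```text
b [-2.5  0.3] [248 125  18  18 259] by eye [-2.2  0.3]
y [-2.7  0.5] [276 124  21  22 293] by eye [-2.   2.3]
scene y [ 1.7 -0.4] [14.3 22.8]
scene b [ 2.1 -1.8] [12.9 22.3]
scene white [ 4.1 -1.4] [ 8.4 17. ]
scene green [ 5.9 -0.7] [11.8 22. ]
scene pad 3 [ 3.6 -0.6] [299 204  22  13 223]
scene pad 4 [ 3.5 -0.9] [323 194  21  12 198]
```

Both cameras agree that the jars sit about 2–3 mm toward −x of the pad centres, which is a camera-to-robot bias. I'll place green and white with +2.5 mm in x, then nudge the first two by the same amount.

Run:
```python
from h import *
import h
h.F=F+[2.5,0]
s=pick((435.5,-245.5),110,0); ok=s["grip_width"]>48
if ok: place(3,110)
if ok:
    s=pick((431,283.8),135,0)
    if s["grip_width"]>48: place(4,135)
ctrl.move_l([431,283.8,250],vel=250)
(p,d),W=check()
for n,px,H,f in[("y",(447,213),80,F[0]),("b",(402,209),105,F[1]),("g",(357,209),130,F[2]),("w",(310,208),155,F[3])]:
    P=lid(W,d,px,H);print(n,(P[0][:2]-f).round(1),P[1].round(),P[2].round(1))
p,d=optics.grab_frame("scene");cv2.imwrite("pics/s2.png",cv2.resize(p[100:290,100:400,::-1],(800,507)))
```

```text
grip 51.18490322288445 41.89249902963638 [ 435.9 -245.7   91.5]
lift 51.0509906989999 42.26944908499718 21.7917
contact True
[639.9  88.4 111.4] 111
26.7583
grip 51.28121054857772 42.12442070245743 [431.5 284.  116.6]
lift 50.875820727378 42.44585394859314 30.2333
contact True
[635.7 173.2 136.5] 136
34.2917
y [-3.6  0.4] [49. 49.] 79.9
b [-3.4 -0.7] [49. 49.] 104.7
g [-0.3 -0.8] [48. 50.] 129.7
w [-0.3  0.1] [48. 49.] 154.5
```

View pics/s2.png

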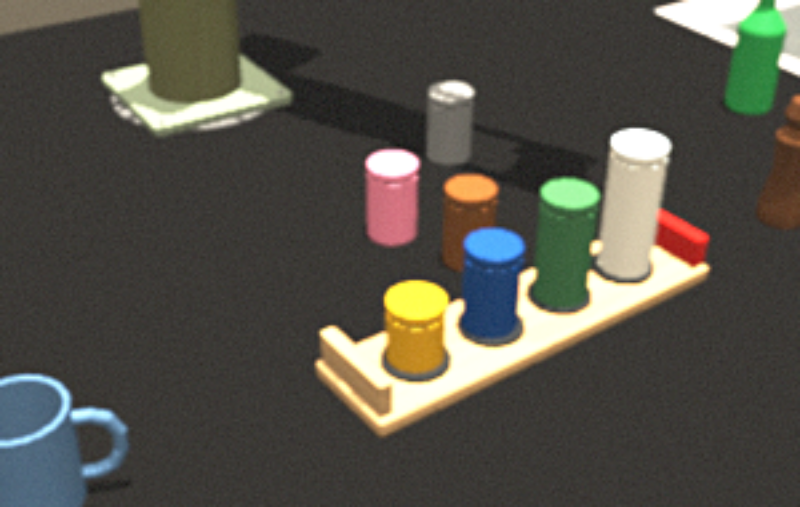

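All four stand in order: white next to red (632,205), green (565,245), blue (492,290), yellow (416,330). Green and white read within 1 mm of centre. Now I'll nudge blue and yellow by about 3 mm.

Run:
```python
from h import *
for i,H in((2,85),(1,60)):
    g=H-25+26;a=F[i-1];b=a+[2.8,0.3 if i==2 else -.2]
    ctrl.gripper_to(76,40);ctrl.move_l(np.r_[a,230],PL,vel=250)
    ctrl.move_l(np.r_[a,g+15],vel=200);ctrl.move_l(np.r_[a,g+.6],vel=60)
    ctrl.gripper_to(40,40);print(sensors.read_state()["grip_width"])
    ctrl.move_l(np.r_[a,g+8],vel=40);ctrl.move_l(np.r_[b,g+8],vel=20)
    print(ctrl.move_l(np.r_[b,g-1],vel=15,threshold=4));ctrl.hold(.2)
    ctrl.gripper_to(60);ctrl.gripper_to(76);ctrl.move_l(np.r_[b,230],vel=200)
ctrl.move_l([431,-240,250],vel=250)
(p,d),W=check()
for n,px,H,f in[("y",(447,210),80,F[0]),("b",(402,209),105,F[1]),("g",(357,209),130,F[2]),("w",(310,208),155,F[3])]:
    P=lid(W,d,px,H);print(n,(P[0][:2]-f).round(1),P[1].round(),P[2].round(1))
print(sensors.read_state()["t"])
p,d=optics.grab_frame("scene");cv2.imwrite("pics/s3.png",cv2.resize(p[100:300,50:400,::-1],(800,457)))
```

```text
51.385988839222435
True
51.379533388949724
True
y [-0.8  0.3] [49. 49.] 80.2
b [-0.6 -0.2] [48. 49.] 104.7
g [-0.2 -0.7] [48. 50.] 129.8
w [-0.4  0.2] [48. 50.] 154.6
48.0417
```

View pics/s3.png

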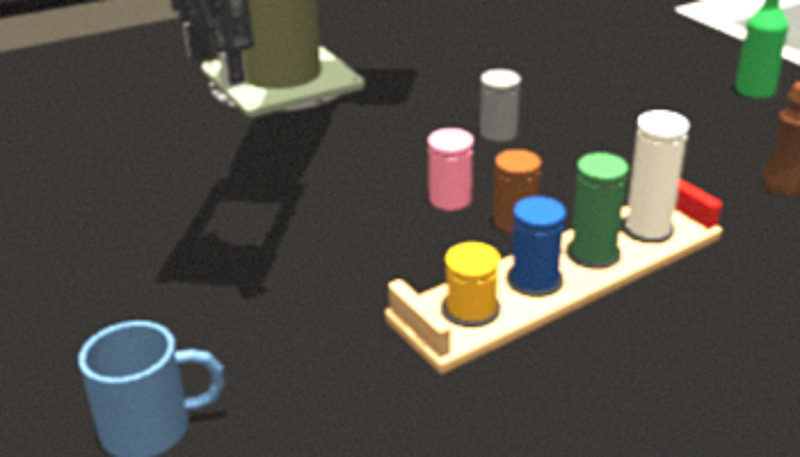

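All four jars are upright and read within 1 mm of their pad centres: yellow (472,283), blue (538,245), green (599,210) and white (656,175). The mug at (135,390) is untouched and the gripper is empty and clear.

```bash
python3 -c "
from plant import ctrl
ctrl.hold(.3);print(ctrl.finish_job())"
```

```text
the job is handed in; nothing more can be done
None
```

The job is handed in at about 48 s: the four jars stand upright in height order, white next to the red end plate, then green, blue and yellow, each measured within 1 mm of its pad's centre, with the mug untouched and the gripper empty and clear.

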